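# Sort left-hand and right-hand bumper brackets into their trays

## Robot

A 6-joint arm with a two-finger parallel gripper is mounted at the origin on the work surface. World frame = base frame: x ahead of the robot, y to its left, z up, the work surface at z = 0. Lengths are in m, angles in rad, forces in N, time in s.
With the tool pointing down it reaches from about 0.3 to 0.85 m from the base axis. Payload 4.2 kg.
Tool frame: the origin (TCP) lies midway between the tips of the shut fingers; the grasp point (between the pads) lies 19 mm behind it; z points along the fingers, y is the direction in which the jaws open and shut (so a half turn about z gives the same grasp; the last joint's range is limited). The gripper opens to 91 mm and grips with 3 to 60 N. Pads are 32 mm wide; open, the fingers measure 118 mm over their backs; the gripper's body (76 mm by 178 mm) begins 60 mm behind the grasp point.
Start: joints at [-1.208, 0.32, 1.565, -0, 1.257, -0.02], TCP at [0.215, -0.533, 0.187] pointing down, gripper open.
Joint ranges: [-3.11, 3.11], [-0.84, 2.01], [0.21, 2.61], [-1.34, 4.49], [0.05, 2.63], [-2.56, 2.56]. Speed limits (rad/s): [2.57, 2.57, 3.14, 3.14, 3.14, 3.14].

## Interface

Orientations are given as a unit quaternion [w, x, y, z].
In Python, from station import bot, read_camera gives the robot as it stands. The module is installed in compiled form; this text tells all that it offers.
- The arm moves only by the tool arm_command, never from a script. Its argument "rows" is a list of rows, each a list of 5 numbers: the closure in counts, from 0 (fully open) to 255 (shut), then the shift along the tool's x, y, z in cm, then the turn about the tool's z in units of 5 degrees (1.0 is 5 degrees). A call has 1 to 20 rows; each row shifts and turns the commanded pose from where the row before left it, along the tool's axes as they then stand; what a row does not reach is not made up. A row lasts 1/12 s, in which the tool goes at most 41.7 mm and 7.16 degrees, less where a joint would pass 70% of its speed; a pose out of reach is approached as far as the arm can. A call is refused whole if a number of a shift passes 4.17 or a number of a turn 1, either way. A call with a gripper value outside its range is refused whole. The fingers move at their own pace and stop on an object; "grip_force" is the grip in N (left out, the last holds). Time passes only in rows, so rows that do not move let the fingers close. It gives the time, the measured TCP pose, the force and the opening at its end, in the units of the state.
- bot.get_state(): the state, without advancing time (a new reading comes with each control period).
- read_camera(name): name is "scene" or "top" or "wrist"; returns a dict with "color" (384x512x3 uint8, blue, green, red), "z_map" (384x512 float32, m along the optical axis (not along the pixel's ray), 0 where there is no reading), "fx", "fy", "cx", "cy" (pixels), "xyz" and "rotation" of the camera in the world. Camera axes: x right, y down, z forward; pixel columns grow to the right and rows downward; lengths in m; the calibration is good to about 2 mm. A picture is of the moment at which its call begins.
- bot.close_job(): hands the job in, once; it reports no verdict.
The state is a dict: "t": time; "joint_pos": joint angles; "joint_velocities": joint speeds; "effort": joint torques, N m; "ee_pos": TCP position; "tcp_rot": TCP orientation; "wrist_force": force on the tool from outside, world axes, zero at the start; "ft_torque": the same for the moment, N m; "gripper_width": finger opening in m.
Only numpy, scipy, OpenCV 4.12 (cv2) and the standard library are available. Lean on these libraries where they do the work, as an engineer would, in place of code of your own. Each camera call takes 0.05 s, during which the arm holds its last target.

## Task

Two L-shaped steel bumper brackets, one left-hand and one right-hand, lie in the middle of the garage bench. Put each one into the open tray whose flat sample outline has the same hand as the bracket (seen from above, not mirrored). Lower each bracket to the tray floor before letting go, do not drop it, and leave it lying flat on its foot.

Things in the scene. Friction and masses are not known exactly. Their poses are not given: they have to be found in the camera images.
- left_bracket: Loose left-hand steel bracket, 0.3-0.55 kg, foot down, any yaw. Foot 110 (x) x 32 (y) x 6 mm; at its +x end a flat arm 32 mm wide juts 45 mm to +y: an L in plan. Looking down along the foot to the arm end, the arm goes left. To grip: upright web on the foot's midline, 10 mm thick (y), 70 long (x), z 6 to 42. Origin: underside, below the web's middle. A T-shaped bracket farther out is no part of the job.
- right_bracket: Loose right-hand steel bracket, 0.3-0.55 kg, foot down, any yaw. Foot 110 (x) x 32 (y) x 6 mm; at its +x end a flat arm 32 mm wide juts 45 mm to -y: an L in plan. Looking down along the foot to the arm end, the arm goes right. To grip: upright web on the foot's midline, 10 mm thick (y), 70 long (x), z 6 to 42. Origin: underside, below the web's middle. A T-shaped bracket farther out is no part of the job.
- left_tray: Tray for left-hand brackets, fixed, bare metal, 200 x 200 mm, walls 5 thick, 45 high, floor top at z 5 mm. White ledge on its +x side, 90 deep, 8 high, with a fixed dark flat sample of the left-hand L seen from above, top 12 mm high: leg along y, arm at its +y end pointing to the tray. One tray on each side of the bench, may be swapped. Origin: centre of underside; z up; yaw within 0.2.
- right_tray: Tray for right-hand brackets, fixed, bare metal, 200 x 200 mm, walls 5 thick, 45 high, floor top at z 5 mm. White ledge on its +x side, 90 deep, 8 high, with a fixed dark flat sample of the right-hand L seen from above, top 12 mm high: leg along y, arm at its -y end pointing to the tray. One tray on each side of the bench, may be swapped. Origin: centre of underside; z up; yaw within 0.2.
Not all that is in view belongs to the job. Leave any yellow look-alike of the left_bracket alone.

How it is judged:
By the outcome, as a careful person would: the job done as asked, in the order asked, and still so for the second after the job is handed in, with the robot touching nothing.
It also fails if it takes over 58 s, if anything falls off the work surface, if the arm or the gripper's body presses on something with over 40 N, if the wrist force passes 120 N, or if a joint passes its speed limit or range.

## Working session

There is one attempt and no reset: what is moved stays moved. The work goes in short steps, Python scripts to look and compute and a tool call to move; the robot and the scene stay as the last step left them, time stands still between calls to the robot, and variables do not carry over. Pictures are saved under pics/ and viewed, and the job is handed in when it is done.

Besides the shell and the picture viewer there is one more tool, called after "Emit:" by a JSON object that holds its "name" and its "arguments", one argument or row to a line. arm_command: Moves the arm, as the interface text tells. Its arguments: {"type":"object","properties":{"rows":{"type":"array"},"grip_force":{"type":"number"}},"required":["rows"]}

```bash
mkdir -p pics; cat > h.py <<'E'
from station import bot, read_camera
import numpy as np, cv2, pickle
def cap(n,tag):
    c=read_camera(n); cv2.imwrite(f'pics/{tag}.png',c['color']); pickle.dump(c,open(f'{tag}.pkl','wb')); return c
def load(t): return pickle.load(open(f'{t}.pkl','rb'))
def pts(c):
    z=c['z_map']; v,u=np.indices(z.shape)
    p=np.stack([(u-c['cx'])/c['fx']*z,(v-c['cy'])/c['fy']*z,z],-1)
    R=np.array(c['rotation']); 
    if R.shape!=(3,3): print('rot',R)
    return p@R.T+np.array(c['xyz'])
E
python3 - <<'E'
from h import *
for n in('scene','top'):
    c=cap(n,n+'0'); print(n,c['xyz'],c['rotation'],c['fx'])
print(bot.get_state())
a=cv2.imread('pics/scene0.png')
E
```

```text
scene [ 1.13703669 -0.15992021  0.52751224] [-0.34771065  0.71789121  0.53628154 -0.2759196 ] 359.14282314846884
top [ 0.46039379 -0.00716886  1.16727392] [-0.0073894   0.71394355 -0.70001882  0.01427105] 499.48748356832846
{'t': 0.1, 'joint_pos': array([-1.20797079e+00,  3.20201531e-01,  1.56555553e+00, -1.97341881e-05,
        1.25742685e+00, -2.00283663e-02]), 'joint_velocities': array([ 0.00021825, -0.00198872, -0.00407906,  0.00044581,  0.00034025,
        0.0008898 ]), 'effort': array([-2.39749204e-05, -4.13332987e+01, -2.32509917e+01,  7.28518981e-02,
        4.21673153e-02, -5.08384767e-05]), 'ee_pos': array([ 0.21460137, -0.53290493,  0.18622017]), 'tcp_rot': array([-7.82373170e-04,  9.81732852e-01,  1.90262906e-01, -1.44950115e-04]), 'wrist_force': array([-1.2033548 , -0.10576494, -0.4314621 ]), 'ft_torque': array([-0.03953037,  0.00354712, -0.02667379]), 'gripper_width': 0.09086842886884436}
```

```bash
ls .
```

```text
h.py
pics
scene0.pkl
top0.pkl
```

View pics/scene0.png

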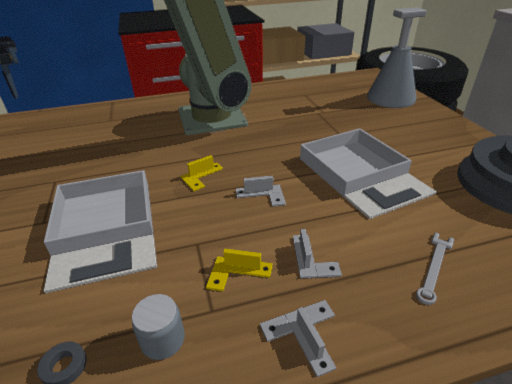

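View pics/top0.png

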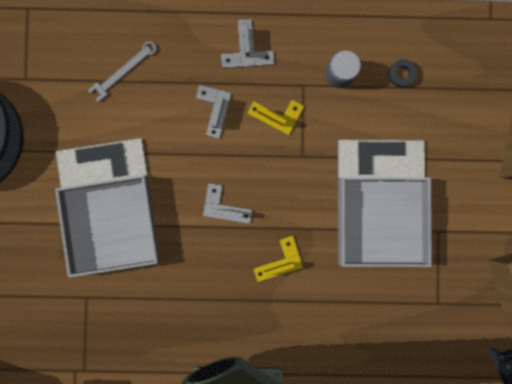

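```bash
cat >> h.py <<'E'
from scipy.spatial.transform import Rotation as Ro
def pts(c):
    z=c['z_map']; v,u=np.indices(z.shape)
    p=np.stack([(u-c['cx'])/c['fx']*z,(v-c['cy'])/c['fy']*z,z],-1)
    q=c['rotation']; return p@Ro.from_quat(np.r_[q[1:],q[0]]).as_matrix().T+np.array(c['xyz'])
E
python3 - <<'E'
from h import *
c=load('top0'); a=c['color']
A=cv2.resize(a[75:285,190:310],None,fx=2.7,fy=2.7,interpolation=cv2.INTER_CUBIC)
B=cv2.resize(a[130:185,50:155],None,fx=3.5,fy=3.5);C=cv2.resize(a[130:185,335:440],None,fx=3.5,fy=3.5)
D=np.zeros((600,720,3),np.uint8);D[:567,:324]=A;D[:B.shape[0],335:335+B.shape[1]]=B;D[210:210+C.shape[0],335:335+C.shape[1]]=C
cv2.imwrite('pics/crop.png',D)
for t in('top0','scene0'):
    c=load(t);P=pts(c);a=c['color'];hsv=cv2.cvtColor(a,cv2.COLOR_BGR2HSV)
    grey=(hsv[...,1]<60)
    for n,(x0,x1,y0,y1) in dict(L=(.58,.76,.03,.16),R=(.38,.52,-.02,.12)).items():
        m=(P[...,0]>x0)&(P[...,0]<x1)&(P[...,1]>y0)&(P[...,1]<y1)
        tab=np.median(P[...,2][m]);
        for lo,hi in((.003,.012),(.03,.055)):
            k=m&grey&(P[...,2]>lo)&(P[...,2]<hi);q=P[k]
            if len(q)<5: print(t,n,lo,len(q));continue
            v,u=np.nonzero(k)
            (cx,cy),wh,an=cv2.minAreaRect(q[:,:2].astype(np.float32)*1000)
            print(t,n,lo,len(q),'tab',tab.round(4),'px',u.mean(),v.mean(),'mean',q.mean(0).round(4),'z95',np.percentile(q[:,2],95).round(4),'rect',np.round([cx,cy,*wh,an],1))
E
```

```text
top0 L 0.003 608 tab 0.0 px 213.5016447368421 107.33059210526316 mean [0.7007 0.0685 0.0059] z95 0.0092 rect [691.4  79.9  77.1 110.2  76.2]
top0 L 0.03 149 tab 0.0 px 217.04026845637583 110.8255033557047 mean [0.6856 0.058  0.0408] z95 0.0447 rect [686.   58.4  10.1  69.8  76.4]
top0 R 0.003 672 tab 0.0015 px 222.41071428571428 206.32291666666666 mean [0.4698 0.0428 0.0061] z95 0.0091 rect [477.4  29.6 110.9  76.6  81. ]
top0 R 0.03 136 tab 0.0015 px 226.36029411764707 212.5735294117647 mean [0.4556 0.0321 0.0414] z95 0.0451 rect [455.7  32.5  69.2   9.7  81.7]
scene0 L 0.003 796 tab 0.0013 px 313.68718592964825 263.44095477386935 mean [0.7149 0.0659 0.0068] z95 0.0085 rect [693.3  79.8  78.3 111.7  76.6]
scene0 L 0.03 195 tab 0.0013 px 305.10769230769233 243.97948717948717 mean [0.693  0.0554 0.0406] z95 0.0439 rect [687.8  57.4  10.3  70.2  76.7]
scene0 R 0.003 439 tab 0.0023 px 264.2164009111617 193.44191343963553 mean [0.4753 0.0413 0.0072] z95 0.0103 rect [477.6  29.9 108.5  78.7  82. ]
scene0 R 0.03 192 tab 0.0023 px 257.875 179.77083333333334 mean [0.4594 0.0309 0.0387] z95 0.0438 rect [457.6  31.6  68.6  13.9  81. ]
```

View pics/crop.png

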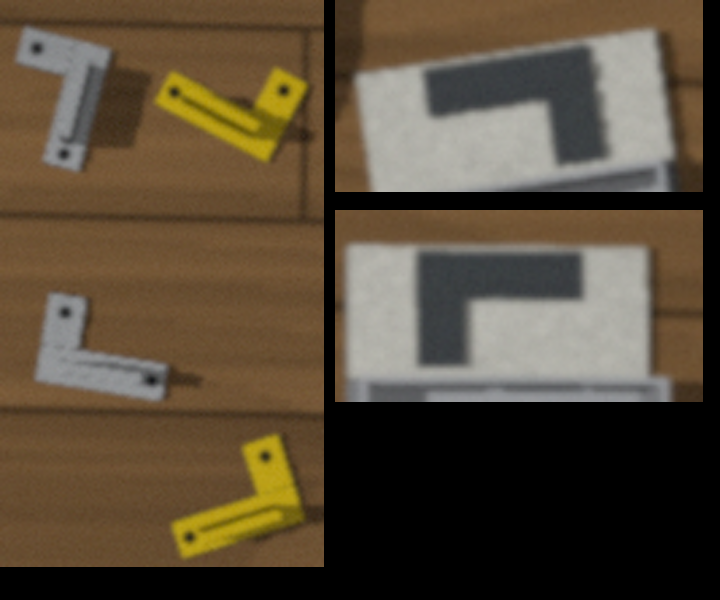

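Top view, in the top image: the bright grey L at (215,110) is left-hand, because heading up its foot the arm goes left. The grey L at (228,205) is right-hand. Things that could be mistaken for them are the yellow Ls at (277,115) and (280,260), and the grey T at (247,45), none of which I will touch. The sample at (102,158), +y side, has its arm at the −y end, so that is the right tray. The sample at (390,155), −y side, has its arm at the +y end, so that is the left tray.

```bash
python3 - <<'E'
from h import *
for t in('top0','scene0'):
    P=pts(load(t))
    for n,(x0,x1,y0,y1) in dict(leftT=(.3,.62,-.46,-.18),rightT=(.28,.62,.16,.45)).items():
        m=(P[...,0]>x0)&(P[...,0]<x1)&(P[...,1]>y0)&(P[...,1]<y1)
        k=m&(P[...,2]>.038)&(P[...,2]<.055);q=P[k]
        (cx,cy),wh,an=cv2.minAreaRect(q[:,:2].astype(np.float32)*1000)
        d=np.hypot(P[...,0]-cx/1e3,P[...,1]-cy/1e3)<.05
        print(t,n,len(q),np.round([cx,cy,*wh,an],1),'top',np.median(q[:,2]).round(4),'floor',np.median(P[...,2][d]).round(4))
P=pts(load('top0'));
for u,v in((345,67),(247,45),(277,115)): print(P[v-8:v+8,u-8:u+8,2].max())
E
```

```text
top0 leftT 946 [ 442.7 -326.8  200.7  202.4    1. ] top 0.0443 floor 0.0047
top0 rightT 959 [421.4 302.2 200.3 201.7  10. ] top 0.0439 floor 0.0045
scene0 leftT 1217 [ 442.6 -327.8  206.2  200.7    0.9] top 0.045 floor 0.0064
scene0 rightT 881 [421.8 301.2 205.  202.9   9.9] top 0.044 floor 0.006
1.1672739178692868
0.04617869802542618
1.1672739178692868
```

Emit:
{"name": "arm_command", "arguments": {
  "rows": [
    [0,1.5,-0.85,0,0],
    [0,3.3,-1.85,0,0],
    [0,3.3,-1.85,0,0],
    [0,3.3,-1.85,0,0],
    [0,3.3,-1.85,0,0],
    [0,3.3,-1.85,0,0],
    [0,3.3,-1.85,0,0],
    [0,3.3,-1.85,0,0],
    [0,3.3,-1.85,0,0],
    [0,3.3,-1.85,0,0],
    [0,3.3,-1.85,0,0],
    [0,3.3,-1.85,0,0],
    [0,3.3,-1.85,0,0],
    [0,3.3,-1.85,0,0],
    [0,3.3,-1.85,0,0],
    [0,3.3,-1.85,0,0],
    [0,3.3,-1.85,0,0],
    [0,3.3,-1.85,0,0],
    [0,3.3,-1.85,0,0],
    [0,3.3,-1.85,0,0]
  ],
  "grip_force": 45
}}

```text
t: 1.77
ee_pos: [0.6764, 0.042, 0.1863]
tcp_rot: [0.0, 0.982, 0.19, -0.001]
wrist_force: [0.8, -0.9, 0.5]
gripper_width: 0.0913
```

Emit:
{"name": "arm_command", "arguments": {
  "rows": [
    [0,1.5,-0.85,0,0],
    [0,0,0,0,1],
    [0,0,0,0,1],
    [0,0,0,0,1],
    [0,0,0,0,1],
    [0,0,0,0,1],
    [0,0,0,0,1],
    [0,0,0,0,1],
    [0,0,0,0,0.1],
    [0,0,0,0,0],
    [0,0,0,0,0]
  ]
}}

```text
t: 2.68
ee_pos: [0.6864, 0.0538, 0.1866]
tcp_rot: [0.0, 0.993, -0.117, -0.0]
wrist_force: [-0.3, -0.1, -0.3]
gripper_width: 0.0914
```

```bash
cat >> h.py <<'E'
def go(tx,ty,tz,yaw):
    s=bot.get_state();q=s['tcp_rot'];R=Ro.from_quat(np.r_[q[1:],q[0]]).as_matrix()
    y=np.degrees(np.arctan2(R[1,0],R[0,0]))
    dy=(yaw-y+90)%180-90
    print('t',s['t'],'ee',s['ee_pos'].round(4),'yaw',y.round(2),'shift cm',(R.T@(np.array([tx,ty,tz])-s['ee_pos'])*100).round(2),'turn units',(-dy/5).round(2),'w',s['gripper_width'].round(4),'F',s['wrist_force'].round(1),'q',s['joint_pos'].round(2))
E
python3 - <<'E'
from h import *
go(.693,.0566,.012,-13.6); c=cap('wrist','w1')
P=pts(c);hsv=cv2.cvtColor(c['color'],cv2.COLOR_BGR2HSV)
m=(hsv[...,1]<60)&(P[...,2]>.03)&(P[...,2]<.055)&(np.hypot(P[...,0]-.687,P[...,1]-.058)<.06)
q=P[m];print(len(q),np.round(cv2.minAreaRect(q[:,:2].astype(np.float32)*1000)[0:3],1),np.percentile(q[:,2],95))
E
```

```text
Traceback (most recent call last):
  File "h.py", line 21, in go
    print('t',s['t'],'ee',s['ee_pos'].round(4),'yaw',y.round(2),'shift cm',(R.T@(np.array([tx,ty,tz])-s['ee_pos'])*100).round(2),'turn units',(-dy/5).round(2),'w',s['gripper_width'].round(4),'F',s['wrist_force'].round(1),'q',s['joint_pos'].round(2))
                                                                                                                                                                   ^^^^^^^^^^^^^^^^^^^^^^^^
AttributeError: 'float' object has no attribute 'round'
```

```bash
sed -i "s/s\['gripper_width'\].round(4)/round(s['gripper_width'],4)/" h.py
python3 - <<'E'
from h import *
go(.693,.0566,.012,-13.6); c=cap('wrist','w1')
P=pts(c);hsv=cv2.cvtColor(c['color'],cv2.COLOR_BGR2HSV)
m=(hsv[...,1]<60)&(P[...,2]>.03)&(P[...,2]<.055)&(np.hypot(P[...,0]-.687,P[...,1]-.058)<.06)
q=P[m];print(len(q),cv2.minAreaRect(q[:,:2].astype(np.float32)*1000),np.percentile(q[:,2],95))
E
```

```text
t 2.6833 ee [0.6864 0.0538 0.1866] yaw -13.46 shift cm [ 0.58 -0.43 17.46] turn units 0.03 w 0.0914 F [-0.3 -0.1 -0.3] q [ 0.06  0.5   1.27 -0.    1.37  1.87]
606 ((688.37646484375, 56.58728790283203), (9.748458862304688, 70.01300811767578), 76.28802490234375) 0.04245225296956506
```

View pics/w1.png

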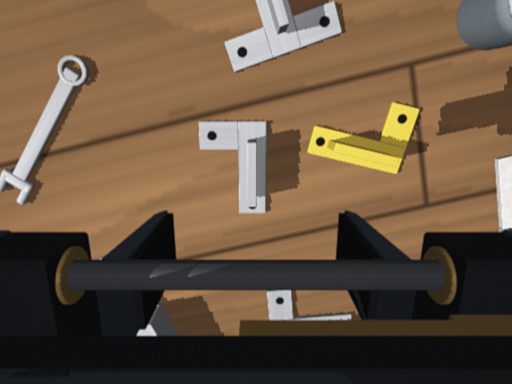

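The wrist view shows the grey left-hand bracket with its web at (252,173). It agrees with the top and scene views: centre about (0.6875, 0.057), web top at 42 mm. The yellow one at (360,140) is close by, so I will narrow the jaws before descending.

Emit:
{"name": "arm_command", "arguments": {
  "rows": [
    [115,0.6,-0.37,0,0],
    [115,0,0,2,0],
    [115,0,0,3,0],
    [115,0,0,3,0],
    [115,0,0,3,0],
    [115,0,0,2,0],
    [115,0,0,1,0],
    [115,0,0,1,0],
    [115,0,0,0,0],
    [115,0,0,0,0],
    [115,0,0,0,0]
  ]
}}

```text
t: 3.65
ee_pos: [0.6946, 0.0561, 0.0386]
tcp_rot: [-0.0, 0.993, -0.118, 0.002]
wrist_force: [0.4, -0.4, -0.5]
gripper_width: 0.0499
```

```bash
python3 - <<'E'
from h import *
go(.6933,.0559,.012,-13.6); c=cap('wrist','w2')
E
```

```text
t 3.65 ee [0.6946 0.0561 0.0386] yaw -13.56 shift cm [-0.13  0.05  2.66] turn units 0.01 w 0.0499 F [ 0.4 -0.4 -0.5] q [ 0.06  0.62  1.46 -0.    1.07  1.87]
```

View pics/w2.png

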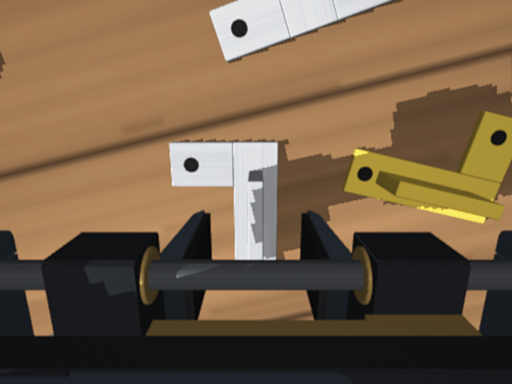

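The jaws (205–303 px) straddle the web at column 262, clear of the yellow one.

Emit:
{"name": "arm_command", "arguments": {
  "rows": [
    [115,-0.1,0,1,0],
    [115,0,0,1,0],
    [115,0,0,0.6,0],
    [115,0,0,0,0],
    [115,0,0,0,0],
    [255,0,0,0,0],
    [255,0,0,0,0],
    [255,0,0,0,0],
    [255,0,0,0,0],
    [255,0,0,0,0],
    [255,0,0,0,0],
    [255,0,0,0,0],
    [255,0,0,0,0],
    [255,0,0,0,0]
  ]
}}

```text
t: 4.87
ee_pos: [0.6924, 0.0565, 0.011]
tcp_rot: [-0.0, 0.993, -0.118, 0.0]
wrist_force: [0.3, 1.6, 0.6]
gripper_width: 0.0094
```

```bash
python3 - <<'E'
from h import *
go(.6933,.0559,.012,-13.6)
E
```

```text
t 4.8667 ee [0.6924 0.0565 0.011 ] yaw -13.57 shift cm [ 0.1   0.04 -0.1 ] turn units 0.01 w 0.0094 F [0.3 1.6 0.6] q [0.06 0.64 1.49 0.   1.02 1.87]
```

Emit:
{"name": "arm_command", "arguments": {
  "rows": [
    [255,0,0,-0.5,0],
    [255,0,0,-1,0],
    [255,0,0,-2,0],
    [255,0,0,-3,0],
    [255,0,0,-3,0],
    [255,0,0,-3,0],
    [255,0,0,-1.5,0],
    [255,0,0,-1,0],
    [255,0,0,0,0],
    [255,0,0,0,0],
    [255,0,0,0,0]
  ]
}}

```text
t: 5.78
ee_pos: [0.691, 0.0561, 0.1588]
tcp_rot: [0.0, 0.993, -0.118, -0.002]
wrist_force: [-0.5, -0.7, -4.9]
gripper_width: 0.0092
```

```bash
python3 - <<'E'
from h import *
go(.4427,-.35,.016,-13.6); c=cap('wrist','w3');cap('scene','s3')
E
```

```text
t 5.7833 ee [0.691  0.0561 0.1588] yaw -13.57 shift cm [-14.55  45.28  14.4 ] turn units 0.01 w 0.0092 F [-0.5 -0.7 -4.9] q [ 0.06  0.53  1.3  -0.    1.32  1.87]
```

View pics/w3.png

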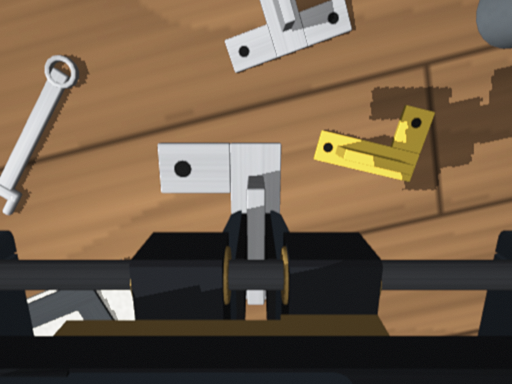

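View pics/s3.png

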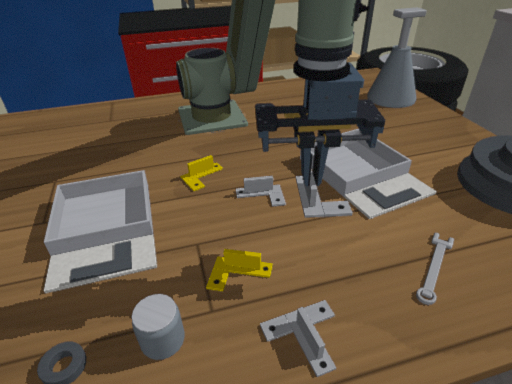

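Emit:
{"name": "arm_command", "arguments": {
  "rows": [
    [255,-0.25,0.73,0,0],
    [255,-0.6,1.8,0,0],
    [255,-0.9,2.8,0,0],
    [255,-0.9,2.8,0,0],
    [255,-0.9,2.8,0,0],
    [255,-0.9,2.8,0,0],
    [255,-0.9,2.8,0,0],
    [255,-0.9,2.8,0,0],
    [255,-0.9,2.8,0,0],
    [255,-0.9,2.8,0,0],
    [255,-0.9,2.8,0,0],
    [255,-0.9,2.8,0,0],
    [255,-0.9,2.8,0,0],
    [255,-0.9,2.8,0,0],
    [255,-0.9,2.8,0,0],
    [255,-0.9,2.8,0,0],
    [255,-0.7,2.2,0,0],
    [255,-0.4,1.3,0,0],
    [255,0,0,0,0],
    [255,0,0,0,0]
  ]
}}

```text
t: 7.55
ee_pos: [0.4443, -0.3492, 0.1606]
tcp_rot: [-0.001, 0.993, -0.119, -0.0]
wrist_force: [0.6, 0.4, -4.1]
gripper_width: 0.0094
```

```bash
python3 - <<'E'
from h import *
go(.4427,-.35,.016,-13.6); c=cap('wrist','w4')
E
```

```text
t 7.55 ee [ 0.4443 -0.3492  0.1606] yaw -13.66 shift cm [-0.14  0.13 14.46] turn units -0.01 w 0.0094 F [ 0.6  0.4 -4.1] q [-0.69  0.32  1.63  0.    1.19  1.12]
```

View pics/w4.png

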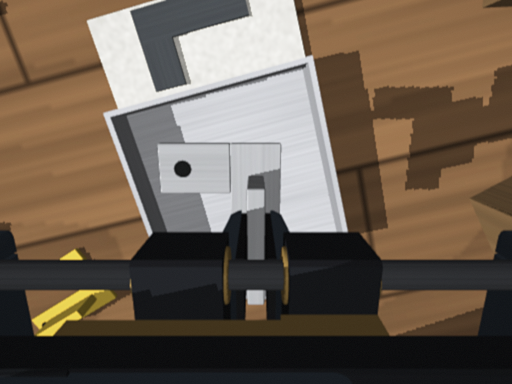

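The bracket sits over the tray. The sample shown at (190,40) matches it: the arm goes left at the head of the leg.

Emit:
{"name": "arm_command", "arguments": {
  "rows": [
    [255,0,0,1,0],
    [255,0,0,2,0],
    [255,0,0,2.5,0],
    [255,0,0,2.5,0],
    [255,0,0,2,0],
    [255,0,0,1.5,0],
    [255,0,0,1,0],
    [255,0,0,0.6,0],
    [255,0,0,0.3,0],
    [255,0,0,0.3,0],
    [255,0,0,0,0],
    [255,0,0,0,0],
    [255,0,0,0,0]
  ]
}}

```text
t: 8.68
ee_pos: [0.4452, -0.3497, 0.0248]
tcp_rot: [0.0, 0.993, -0.118, 0.001]
wrist_force: [0.3, -0.3, -3.8]
gripper_width: 0.0093
```

Emit:
{"name": "arm_command", "arguments": {
  "rows": [
    [255,0,0,0.2,0],
    [255,0,0,0.2,0],
    [255,0,0,0.15,0],
    [255,0,0,0.1,0],
    [255,0,0,0,0],
    [255,0,0,0,0],
    [255,0,0,0,0]
  ]
}}

```text
t: 9.27
ee_pos: [0.4448, -0.3493, 0.0175]
tcp_rot: [0.0, 0.993, -0.118, 0.0]
wrist_force: [-0.8, 0.3, -3.7]
gripper_width: 0.0096
```

Emit:
{"name": "arm_command", "arguments": {
  "rows": [
    [255,0,0,0.05,0],
    [255,0,0,0.05,0],
    [255,0,0,0.05,0],
    [255,0,0,0,0],
    [255,0,0,0,0]
  ]
}}

```text
t: 9.68
ee_pos: [0.4448, -0.3493, 0.016]
tcp_rot: [0.0, 0.993, -0.118, 0.0]
wrist_force: [-1.0, 0.9, -3.7]
gripper_width: 0.0092
```

Emit:
{"name": "arm_command", "arguments": {
  "rows": [
    [255,0,0,0.05,0],
    [255,0,0,0,0],
    [255,0,0,0.05,0],
    [255,0,0,0,0],
    [255,0,0,0,0]
  ]
}}

```text
t: 10.1
ee_pos: [0.4449, -0.3492, 0.0159]
tcp_rot: [0.0, 0.993, -0.118, 0.0]
wrist_force: [-1.1, 2.3, 5.7]
gripper_width: 0.0093
```

Floor contact: the wrist z force went from −3.7 to +5.7 N. Releasing now.

Emit:
{"name": "arm_command", "arguments": {
  "rows": [
    [235,0,0,0,0],
    [200,0,0,0,0],
    [115,0,0,0,0],
    [115,0,0,0,0],
    [115,0,0,0,0],
    [115,0,0,0,0],
    [115,0,0,0,0],
    [115,0,0,-0.5,0],
    [115,0,0,-1,0],
    [115,0,0,-2,0],
    [115,0,0,-3,0],
    [115,0,0,-4,0],
    [115,0,0,-4,0],
    [115,0,0,-3,0],
    [115,0,0,-1,0],
    [115,0,0,0,0],
    [115,0,0,0,0]
  ]
}}

```text
t: 11.52
ee_pos: [0.4445, -0.349, 0.1999]
tcp_rot: [0.0, 0.993, -0.118, 0.0]
wrist_force: [-0.3, -0.8, -0.2]
gripper_width: 0.0501
```

```bash
python3 - <<'E'
from h import *
# R web centre avg, yaw 81.7 ; +5.5 mm along foot
go(.4565+.0008,.032+.0055,.012,81.7); c=cap('wrist','w5')
E
```

```text
t 11.5167 ee [ 0.4445 -0.349   0.1999] yaw -13.56 shift cm [ -7.82 -37.88  18.79] turn units 16.95 w 0.0501 F [-0.3 -0.8 -0.2] q [-0.69  0.3   1.57 -0.    1.28  1.12]
```

View pics/w5.png

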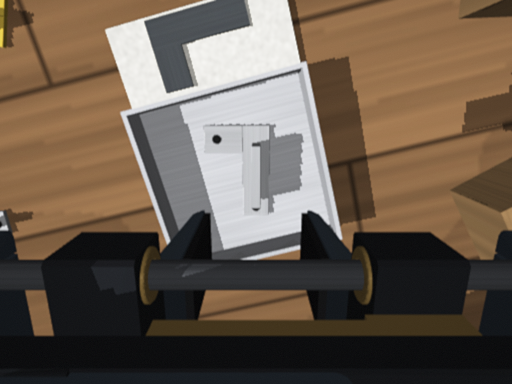

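Emit:
{"name": "arm_command", "arguments": {
  "rows": [
    [115,-0.3,-1.6,0,0],
    [115,-0.6,-3,0,0],
    [115,-0.6,-3,0,0],
    [115,-0.6,-3,0,0],
    [115,-0.6,-3,0,0],
    [115,-0.6,-3,0,0],
    [115,-0.6,-3,0,0],
    [115,-0.6,-3,0,0],
    [115,-0.6,-3,0,0],
    [115,-0.6,-3,0,0],
    [115,-0.6,-3,0,0],
    [115,-0.6,-3,0,0],
    [115,-0.6,-3,0,0],
    [115,-0.3,-0.3,0,0]
  ]
}}

```text
t: 12.73
ee_pos: [0.4563, 0.0418, 0.1981]
tcp_rot: [-0.001, 0.993, -0.116, -0.002]
wrist_force: [-0.1, -0.6, -0.3]
gripper_width: 0.05
```

Emit:
{"name": "arm_command", "arguments": {
  "rows": [
    [115,0,0,0,-1],
    [115,0,0,0,-1],
    [115,0,0,0,-1],
    [115,0,0,0,-1],
    [115,0,0,0,-1],
    [115,0,0,0,-1],
    [115,0,0,0,-1],
    [115,0,0,0,-1],
    [115,0,0,0,-1],
    [115,0,0,0,-1],
    [115,0,0,0,-1],
    [115,0,0,0,-1],
    [115,0,0,0,-1],
    [115,0,0,0,-1],
    [115,0,0,0,-1],
    [115,0,0,0,-1],
    [115,0,0,0,-1],
    [115,0,0,0,-1],
    [115,0,0,0,-1],
    [115,0,0,0,0]
  ]
}}

```text
t: 14.4
ee_pos: [0.4563, 0.0373, 0.1984]
tcp_rot: [-0.001, 0.758, 0.653, -0.002]
wrist_force: [0.2, -0.1, -0.3]
gripper_width: 0.05
```

Emit:
{"name": "arm_command", "arguments": {
  "rows": [
    [115,0,0,0,0]
  ]
}}

```text
t: 14.48
ee_pos: [0.4567, 0.0373, 0.1987]
tcp_rot: [-0.001, 0.759, 0.651, -0.001]
wrist_force: [-0.2, -0.2, -0.9]
gripper_width: 0.0501
```

```bash
python3 - <<'E'
from h import *
c=cap('wrist','w6')
P=pts(c);hsv=cv2.cvtColor(c['color'],cv2.COLOR_BGR2HSV)
m=(hsv[...,1]<60)&(P[...,2]>.03)&(P[...,2]<.055)&(np.hypot(P[...,0]-.456,P[...,1]-.032)<.05)
q=P[m];print(len(q),cv2.minAreaRect(q[:,:2].astype(np.float32)*1000),np.percentile(q[:,2],95))
go(.4565+.0008,.032+.0055,.012,81.7)
E
```

```text
552 ((457.28271484375, 30.410621643066406), (69.86030578613281, 9.064480781555176), 81.49363708496094) 0.042648843583933824
t 14.5333 ee [0.457  0.0374 0.199 ] yaw 81.31 shift cm [ 0.02  0.07 18.7 ] turn units -0.08 w 0.05 F [ 0.2  0.1 -1.3] q [ 0.06  0.13  1.79 -0.    1.23  0.21]
```

View pics/w6.png

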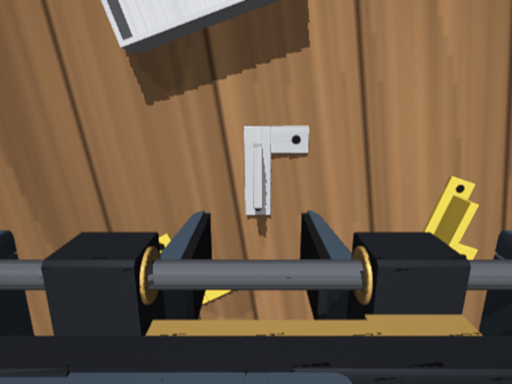

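The wrist view shows the grey right-hand bracket with its web at (258,175) and its arm going right. The yellow ones at (215,298) and (452,220) are clear of the jaws.

Emit:
{"name": "arm_command", "arguments": {
  "rows": [
    [115,0,0.05,1,0],
    [115,0,0,2,0],
    [115,0,0,3,0],
    [115,0,0,3,0],
    [115,0,0,3,0],
    [115,0,0,2,0],
    [115,0,0,1.5,0],
    [115,0,0,1,0],
    [115,0,0,0.5,0],
    [115,0,0,0,0],
    [115,0,0,0,0],
    [115,0,0,0,0]
  ]
}}

```text
t: 15.53
ee_pos: [0.4589, 0.0374, 0.0305]
tcp_rot: [0.0, 0.758, 0.652, 0.001]
wrist_force: [0.1, -1.2, 0.1]
gripper_width: 0.0503
```

```bash
python3 - <<'E'
from h import *
go(.4577,.0368,.012,81.6); c=cap('wrist','w7')
E
```

```text
t 15.5333 ee [0.4589 0.0374 0.0305] yaw 81.42 shift cm [-0.08 -0.11  1.85] turn units -0.04 w 0.0503 F [ 0.1 -1.2  0.1] q [ 0.06  0.31  2.04 -0.    0.79  0.21]
```

View pics/w7.png

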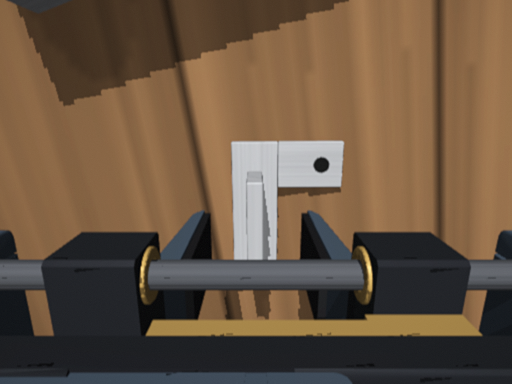

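The jaws are centred on the web at column 256.

Emit:
{"name": "arm_command", "arguments": {
  "rows": [
    [115,0,-0.1,0.9,0],
    [115,0,0,0.7,0],
    [115,0,0,0.3,0],
    [115,0,0,0,0],
    [115,0,0,0,0],
    [255,0,0,0,0],
    [255,0,0,0,0],
    [255,0,0,0,0],
    [255,0,0,0,0],
    [255,0,0,0,0],
    [255,0,0,0,0],
    [255,0,0,0,0],
    [255,0,0,0,0],
    [255,0,0,0,0]
  ]
}}

```text
t: 16.75
ee_pos: [0.4577, 0.0375, 0.011]
tcp_rot: [0.0, 0.758, 0.652, 0.0]
wrist_force: [1.7, -0.4, -0.4]
gripper_width: 0.0093
```

Emit:
{"name": "arm_command", "arguments": {
  "rows": [
    [255,0,0,-0.5,0],
    [255,0,0,-1,0],
    [255,0,0,-2,0],
    [255,0,0,-3,0],
    [255,0,0,-3,0],
    [255,0,0,-3,0],
    [255,0,0,-1.5,0],
    [255,0,0,-1,0],
    [255,0,0,0,0],
    [255,0,0,0,0],
    [255,0,0,0,0]
  ]
}}

```text
t: 17.67
ee_pos: [0.4561, 0.0374, 0.1598]
tcp_rot: [-0.001, 0.758, 0.652, -0.001]
wrist_force: [-0.8, 0.2, -3.0]
gripper_width: 0.0091
```

```bash
python3 - <<'E'
from h import *
import numpy as np
yaw=np.radians(81.5); bx=np.array([np.cos(yaw),np.sin(yaw)]); by=np.array([-bx[1],bx[0]])
t=np.array([.4215,.302])+by*.0225+bx*.0055
print(t); go(*t,.017,81.5); c=cap('wrist','w8')
E
```

```text
[0.40006009 0.3107653 ]
t 17.6667 ee [0.4561 0.0374 0.1598] yaw 81.43 shift cm [26.2  -9.58 14.29] turn units -0.01 w 0.0091 F [-0.8  0.2 -3. ] q [ 0.06  0.16  1.86 -0.    1.13  0.21]
```

View pics/w8.png

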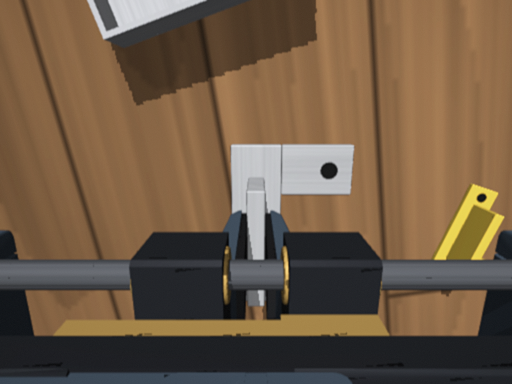

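Emit:
{"name": "arm_command", "arguments": {
  "rows": [
    [255,0.7,-0.3,0,0],
    [255,1.6,-0.6,0,0],
    [255,2.4,-0.9,0,0],
    [255,2.4,-0.9,0,0],
    [255,2.4,-0.9,0,0],
    [255,2.4,-0.9,0,0],
    [255,2.4,-0.9,0,0],
    [255,2.4,-0.9,0,0],
    [255,2.4,-0.9,0,0],
    [255,2.4,-0.9,0,0],
    [255,2.4,-0.9,0,0],
    [255,1.6,-0.4,0,0],
    [255,0.7,-0.2,0,0],
    [255,0,0,0,0],
    [255,0,0,0,0],
    [255,0,0,0,0]
  ]
}}

```text
t: 19.05
ee_pos: [0.4012, 0.3098, 0.1605]
tcp_rot: [0.0, 0.758, 0.652, -0.001]
wrist_force: [0.8, -0.0, -4.3]
gripper_width: 0.0095
```

```bash
python3 - <<'E'
from h import *
go(.400,.3108,.016,81.5); c=cap('wrist','w9')
E
```

```text
t 19.05 ee [0.4012 0.3098 0.1605] yaw 81.4 shift cm [ 0.1  -0.13 14.45] turn units -0.02 w 0.0095 F [ 0.8 -0.  -4.3] q [ 0.64  0.23  1.76 -0.    1.15  0.79]
```

View pics/w9.png

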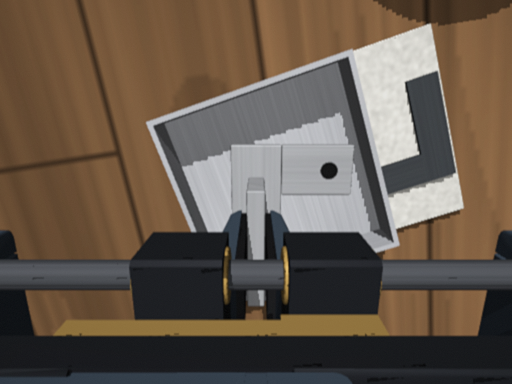

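The bracket is over the tray at +y. Its sample at (425,135) is right-hand: heading along the leg towards the arm end, the arm goes right.

Emit:
{"name": "arm_command", "arguments": {
  "rows": [
    [255,0,0,1,0],
    [255,0,0,2,0],
    [255,0,0,2.5,0],
    [255,0,0,2.5,0],
    [255,0,0,2,0],
    [255,0,0,1.5,0],
    [255,0,0,1,0],
    [255,0,0,0.6,0],
    [255,0,0,0.3,0],
    [255,0,0,0.3,0],
    [255,0,0,0.2,0],
    [255,0,0,0.2,0],
    [255,0,0,0,0],
    [255,0,0,0,0],
    [255,0,0,0,0]
  ]
}}

```text
t: 20.35
ee_pos: [0.4017, 0.3111, 0.0203]
tcp_rot: [0.0, 0.758, 0.652, 0.0]
wrist_force: [-0.2, -0.1, -4.0]
gripper_width: 0.0091
```

Emit:
{"name": "arm_command", "arguments": {
  "rows": [
    [255,0,0,0.1,0],
    [255,0,0,0.05,0],
    [255,0,0,0.05,0],
    [255,0,0,0.05,0],
    [255,0,0,0,0],
    [255,0,0,0,0]
  ]
}}

```text
t: 20.85
ee_pos: [0.4014, 0.3108, 0.0174]
tcp_rot: [0.0, 0.758, 0.652, -0.0]
wrist_force: [0.3, -1.1, -3.2]
gripper_width: 0.0092
```

Emit:
{"name": "arm_command", "arguments": {
  "rows": [
    [255,0,0,0.05,0],
    [255,0,0,0,0],
    [255,0,0,0.05,0],
    [255,0,0,0,0],
    [255,0,0,0.05,0],
    [255,0,0,0,0],
    [255,0,0,0,0]
  ]
}}

```text
t: 21.43
ee_pos: [0.4016, 0.3109, 0.016]
tcp_rot: [0.0, 0.758, 0.652, 0.0]
wrist_force: [0.4, 0.8, -2.0]
gripper_width: 0.0091
```

Emit:
{"name": "arm_command", "arguments": {
  "rows": [
    [255,0,0,0.05,0],
    [255,0,0,0,0],
    [255,0,0,0,0],
    [255,0,0,0,0]
  ]
}}

```text
t: 21.77
ee_pos: [0.4018, 0.3109, 0.0159]
tcp_rot: [0.0, 0.758, 0.652, 0.0]
wrist_force: [0.8, -2.2, 4.3]
gripper_width: 0.0091
```

Floor contact (−4 to +4.3 N). I will release, retreat, and then swing away for a check.

Emit:
{"name": "arm_command", "arguments": {
  "rows": [
    [235,0,0,0,0],
    [200,0,0,0,0],
    [115,0,0,0,0],
    [115,0,0,0,0],
    [115,0,0,0,0],
    [115,0,0,0,0],
    [115,0,0,0,0],
    [115,0,0,-0.5,0],
    [115,0,0,-1,0],
    [115,0,0,-2,0],
    [115,0,0,-3,0],
    [115,0,0,-4,0],
    [115,0,0,-4,0],
    [115,0,0,-3,0],
    [115,0,0,-1,0],
    [115,-2,0,0,0],
    [115,-3,0,0,0],
    [115,-3,0,0,0],
    [115,-3,0,0,0],
    [115,-3,0,0,0]
  ]
}}

```text
t: 23.43
ee_pos: [0.3797, 0.1711, 0.2004]
tcp_rot: [0.0, 0.758, 0.653, -0.0]
wrist_force: [0.2, -0.3, 0.7]
gripper_width: 0.0503
```

Emit:
{"name": "arm_command", "arguments": {
  "rows": [
    [115,-3,0,0,0],
    [115,-3,0,0,0],
    [115,-2,0,0,0],
    [115,0,0,0,0],
    [115,0,0,0,0],
    [115,0,0,0,0]
  ]
}}

```text
t: 23.93
ee_pos: [0.3688, 0.0938, 0.2006]
tcp_rot: [-0.0, 0.758, 0.652, 0.0]
wrist_force: [0.5, -0.4, -0.4]
gripper_width: 0.0501
```

```bash
python3 - <<'E'
from h import *
go(.4,.1,.2,81); c=cap('top','t9');cap('scene','s9');P=pts(c)
for n,x,y in(('L',.4427,-.327),('R',.4215,.302)):
    m=(abs(P[...,0]-x)<.075)&(abs(P[...,1]-y)<.075)
    k=m&(P[...,2]>.038)&(P[...,2]<.06);q=P[k]
    print(n,cv2.minAreaRect(q[:,:2].astype(np.float32)*1000),q[:,2].mean(),np.median(P[...,2][m&(P[...,2]>.008)&(P[...,2]<.02)]))
E
```

```text
t 23.9333 ee [0.3688 0.0938 0.2006] yaw 81.42 shift cm [1.08 2.99 0.06] turn units 0.08 w 0.0501 F [ 0.5 -0.4 -0.4] q [ 0.22 -0.    1.93  0.    1.21  0.37]
L ((438.756103515625, -347.6182861328125), (12.316582679748535, 69.32765197753906), 76.79447937011719) 0.04584828202691338 0.010312034327859099
R ((399.07940673828125, 305.283203125), (69.92082214355469, 10.162497520446777), 81.42105102539062) 0.046155607587212565 0.010284021254663767
```

View pics/t9.png

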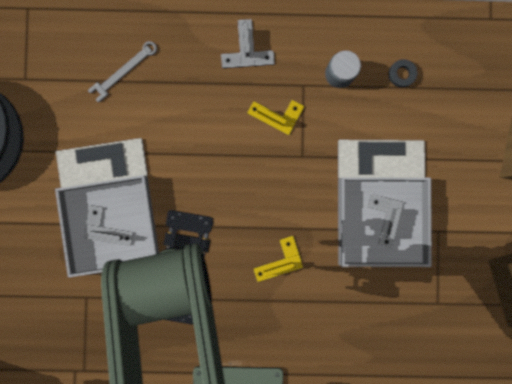

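View pics/s9.png

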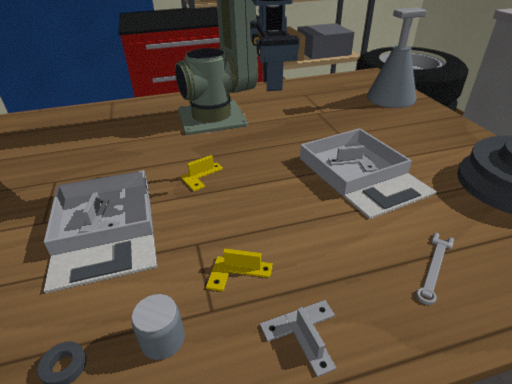

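The top view shows the left-hand bracket at (385,218) in the −y tray and the right-hand bracket at (110,228) in the +y tray. Both lie flat, and the yellow Ls and the T have not moved.

```bash
python3 -c "
from station import bot
print(bot.close_job())"
```

```text
the job is handed in; nothing more can be done
None
```

Both brackets are in the trays matching their hand, and I handed the job in at about 24 s. The left-hand bracket is in the −y tray and the right-hand one is in the +y tray. Each was lowered until the wrist force showed floor contact (about +4 to +6 N), then released.

**Last checks:**
- **Lying flat:** the foot tops measure about 10 mm high and the web tops about 46 mm, against the 11 mm foot top and 47 mm web top expected on the tray floor.
- **Position:** both brackets are well inside the tray walls.
- **Surroundings:** the gripper is open and clear. The yellow look-alikes and the T-shaped bracket look unmoved in the top view.

No check failed. The camera views agreed with each other to within about 2 mm on the brackets' positions.

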